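# Set the cassette guide with its eccentric and try the gauge

### The arm

A 7-joint arm with a two-finger parallel gripper is mounted at the origin on the work surface. World frame = base frame: x ahead of the robot, y to its left, z up, the work surface at z = 0. Lengths are in m, angles in rad, forces in N, time in s.
With the tool pointing down it reaches from about 0.4 to 0.85 m from the base axis. Payload 10.4 kg.
Tool frame: the origin (TCP) lies at the very end of the fingers, on their centre line; the grasp point (between the pads) lies 19 mm behind it; z points along the fingers, x is the direction in which the jaws open and shut, and the axes are right-handed (so a half turn about z gives the same grasp; the last joint's range is limited). The gripper opens to 87 mm and grips with 3 to 60 N. Pads are 19 mm wide; open, the fingers measure 117 mm over their backs; the gripper's body (75 mm by 190 mm) begins 51 mm behind the grasp point.
Start: joints at [-1.211, 0.332, -0.065, 1.46, 0.022, 1.35, -0.088], TCP at [0.233, 0.58, 0.223] pointing down, gripper open.
Joint ranges: [-2.6, 2.6], [-0.5, 2.12], [-1.47, 1.34], [0.16, 2.42], [-1.27, 4.41], [0.06, 2.06], [-2.6, 2.6]. Speed limits (rad/s): [2.22, 2.22, 2.79, 2.79, 3.14, 3.14, 3.14].

### API

Orientations are given as a unit quaternion [x, y, z, w].
In Python, from bench import r gives the robot as it stands. The module is installed in compiled form; this text tells all that it offers.
- The arm moves only by the tool carry_out, never from a script. Its argument "commands" is a list that holds one entry, the list of rows, each a list of 7 numbers: the closure in counts, from 0 (fully open) to 255 (shut), then the shift along the tool's x, y, z in units of 25 mm (1.0 is 25 mm), then the turn, a rotation vector about the tool's x, y, z in units of 5 degrees (1.0 is 5 degrees). A call has 1 to 12 rows; each row is the pose to reach, as a shift and turn from the pose measured when the call began, along the tool's axes at that moment; what a row does not reach only later rows make up. A row lasts 1/8 s, in which the tool goes at most 62.5 mm and 10.7 degrees, less where a joint would pass 70% of its speed; a pose out of reach is approached as far as the arm can. A call with a gripper value outside its range is refused whole. The fingers move at their own pace and stop on an object; "grip_force" is the grip in N (left out, the last holds). Time passes only in rows, so rows that repeat a pose let the fingers close. It gives the time, the measured TCP pose, the force and the opening at its end, in the units of the state.
- r.read_state(): the state, without advancing time (a new reading comes with each control period).
- r.camera(name): name is "scene" or "top" or "wrist"; returns the picture (384x512x3 uint8, blue, green, red); there is no depth.
- r.camera_info(name): a dict with "fx", "fy", "cx", "cy" (pixels), "origin" and "rotation" of the camera in the world. Camera axes: x right, y down, z forward; pixel columns grow to the right and rows downward; lengths in m; the calibration is good to about 2 mm. A picture is of the moment at which its call begins: read the wrist's pose just before it. camera_info takes no time and is no camera call; for the wrist camera it gives the pose at the moment of the call.
- r.close_job(): hands the job in, once; it reports no verdict.
The state is a dict: "time": time; "joint_positions": joint angles; "joint_vel": joint speeds; "joint_torque": joint torques, N m; "ee_pos": TCP position; "eef_rot": TCP orientation; "ft_force": force on the tool from outside, world axes, zero at the start; "torque": the same for the moment, N m; "width": finger opening in m.
Only numpy, scipy, OpenCV 4.12 (cv2) and the standard library are available. Lean on these libraries where they do the work, as an engineer would, in place of code of your own. Each camera call takes 0.05 s, during which the arm holds its last target.

### The job

Open the cassette guide first: turn the bar handle of its eccentric counter-clockwise until the bar lies parallel to the two rails, which sets the gap. Then check the gap with the thinner of the two gauge blocks: lower it (do not drop it) between the rails near the middle of their length, so that it slides down freely and stands upright on the guide's bed, and leave it there.

Things in the scene. Friction and masses are not known exactly. Their poses are not given: they have to be found in the camera images.
- eccentric (a joint): Angle of the guide's eccentric, rad, growing counter-clockwise from above, from 0 (stop) to 1.9 (stop); starts at 0.02 to 0.25. At 0.95 the bar is parallel to the rails and the gap is right (34 mm); gap in mm = 34 + 17.6 (angle - 0.95). Stiff (0.1 N m), stays where it is left. Its 64 mm steel disc, 20 mm off centre, moves the sliding rail away from the fixed one as the angle grows.
- bar (a point): Middle of the eccentric's black bar handle, on the vertical turning axis, at the height to grip, 74 mm above the bench. Bar 64 x 14 x 32 mm, from 56 to 88 mm above the bench; x runs along the bar and turns with it, z up. Below it the disc's top is 28 mm and the rails' top 44 mm above the bench.
- slot (a point): Point on the bed (white plate, top 12 mm above bench), mid-gap when rightly set. x runs along the two aluminium rails (130 mm long, 30 thick, 32 high above the bed, upper 10 mm flared out by 7), z up, y to the fixed rail, its face 17 mm away; the sliding rail is opposite; the bar's axis 79 mm away at -y. The guide is fixed to the bench; place and yaw vary.
- gauge: The thinner gauge: loose aluminium block 60 (x) x 24 (y) x 45 (z) mm, on it an upright grey grip 36 (x) x 14 (y) mm from 45 to 99 mm high; about 0.25 kg. Origin at the centre of its underside, z up; stands on the bench; goes in either way round. Bystanders: a like gauge 42 mm thick, a jar, a box of pipette tips, a stack of dishes.
Mind the look-alikes: they are no part of the job. Leave any yellow look-alike of the gauge alone.

How it is judged:
By the outcome, as a careful person would: the job done as asked, in the order asked, and still so for the second after the job is handed in, with the robot touching nothing.
It also fails if it takes over 51 s, if anything falls off the work surface, if the arm or the gripper's body presses on something with over 40 N, if the wrist force passes 120 N, or if a joint passes its speed limit or range.

## Working session

There is one attempt and no reset: what is moved stays moved. The work goes in short steps, Python scripts to look and compute and a tool call to move; the robot and the scene stay as the last step left them, time stands still between calls to the robot, and variables do not carry over. Pictures are saved under pics/ and viewed, and the job is handed in when it is done.

Besides the shell and the picture viewer there is one more tool, called after "Emit:" as name(argument=value, ...), one argument or row to a line, values as JSON. carry_out: Moves the arm, as the interface text tells. Its arguments: {"type":"object","properties":{"commands":{"type":"array"},"grip_force":{"type":"number"}},"required":["commands"]}

```bash
mkdir -p pics; python3 - <<'E'
from bench import r
import cv2,numpy as np
s=r.read_state();print({k:np.round(v,3) for k,v in s.items()})
for n in("scene","top","wrist"):
    i=r.camera_info(n);print(n,i)
    cv2.imwrite(f"pics/{n}0.png",r.camera(n))
E
```

```text
{'time': np.float64(0.0), 'joint_positions': array([-1.211,  0.333, -0.065,  1.461,  0.022,  1.35 , -0.088]), 'joint_vel': array([ 0.   , -0.001,  0.001,  0.001,  0.   ,  0.001, -0.   ]), 'joint_torque': array([-0.0000e+00, -6.2326e+01,  2.5000e-02, -3.8989e+01, -6.1000e-02,
        4.0000e-02,  0.0000e+00]), 'ee_pos': array([0.233, 0.579, 0.222]), 'eef_rot': array([ 0.829,  0.56 , -0.001,  0.   ]), 'ft_force': array([ 0.773,  1.089, -0.36 ]), 'torque': array([-0.036,  0.014, -0.014]), 'width': np.float64(0.087)}
scene {'fx': 497.3715186802425, 'fy': 497.3715186802425, 'cx': 261.91210069564005, 'cy': 191.0832998379889, 'origin': array([ 1.31312748, -0.24481296,  0.57677625]), 'rotation': array([ 0.71671336,  0.49769709, -0.28829637, -0.39434092])}
top {'fx': 489.79752403789126, 'fy': 489.79752403789126, 'cx': 271.90958885871714, 'cy': 195.6034350526832, 'origin': array([0.40230011, 0.0319838 , 1.10121257]), 'rotation': array([ 0.70954374, -0.7025856 ,  0.03612629, -0.04020009])}
wrist {'fx': 291.1832853663229, 'fy': 291.1832853663229, 'cx': 256.8524096244591, 'cy': 194.6620059690027, 'origin': array([0.17315709, 0.603986  , 0.38415628]), 'rotation': array([0.82255331, 0.55529801, 0.0680358 , 0.10208474])}
```

View pics/top0.png

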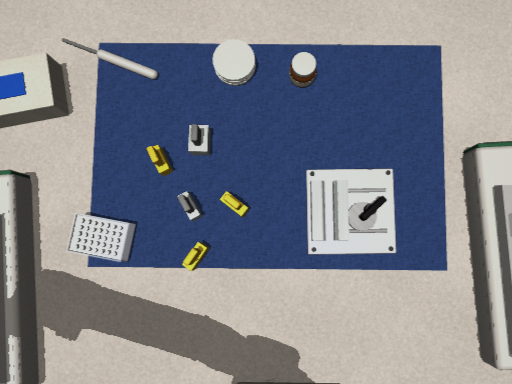

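View pics/scene0.png

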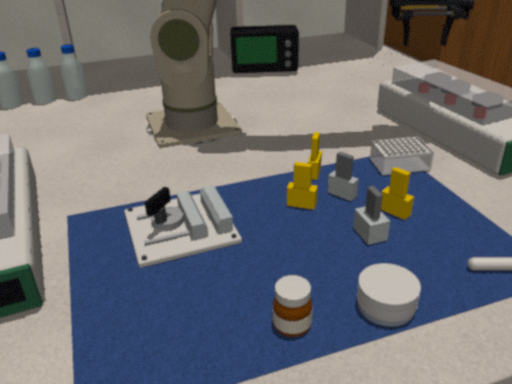

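View pics/wrist0.png

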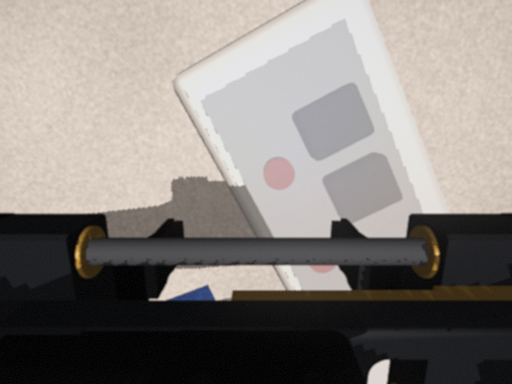

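```bash
cat > h.py <<'E'
from bench import r
import cv2,numpy as np
from scipy.spatial.transform import Rotation as R
def rot(i):
    q=np.array(i["rotation"]); return R.from_quat(q).as_matrix()
def ray(i,u,v,z):
    d=rot(i)@np.array([(u-i["cx"])/i["fx"],(v-i["cy"])/i["fy"],1]); o=np.array(i["origin"])
    return o+d*(z-o[2])/d[2]
def proj(i,p):
    c=rot(i).T@(np.array(p)-np.array(i["origin"])); return np.array([c[0]/c[2]*i["fx"]+i["cx"],c[1]/c[2]*i["fy"]+i["cy"]])
def crop(im,x0,y0,x1,y1,k,name):
    c=cv2.resize(im[y0:y1,x0:x1],None,fx=k,fy=k,interpolation=cv2.INTER_CUBIC)
    for x in range((x0+9)//10*10,x1,10): cv2.putText(c,str(x),((x-x0)*k,8),0,.3,(0,0,255),1);cv2.line(c,((x-x0)*k,10),((x-x0)*k,16),(0,0,255),1)
    for y in range((y0+9)//10*10,y1,10): cv2.putText(c,str(y),(0,(y-y0)*k+4),0,.3,(0,0,255),1)
    cv2.imwrite("pics/"+name,c)
E
python3 - <<'E'
from h import *
im=cv2.imread("pics/top0.png")
crop(im,300,160,400,260,6,"t_guide.png"); crop(im,170,115,250,220,5,"t_g.png")
i=r.camera_info("top")
for p in [(345,211),(189,205),(199,138)]: print(ray(i,*p,0.012))
E
```

```text
[ 0.48741985 -0.12428719  0.012     ]
[0.4974685  0.22388575 0.012     ]
[0.65015343 0.20552208 0.012     ]
```

View pics/t_guide.png

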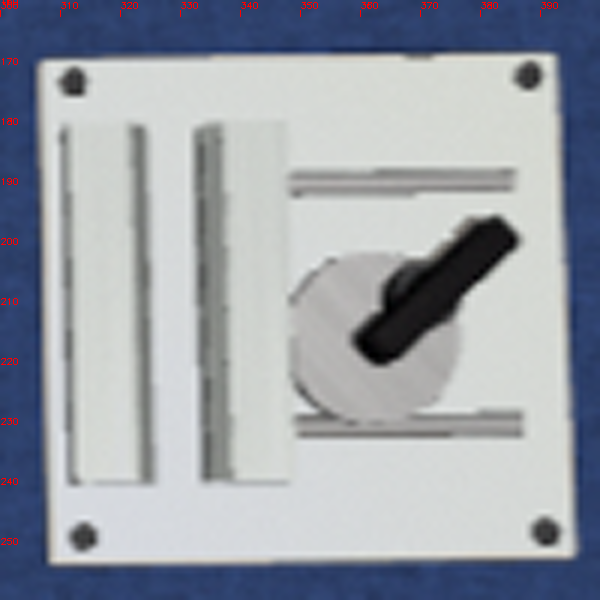

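View pics/t_g.png

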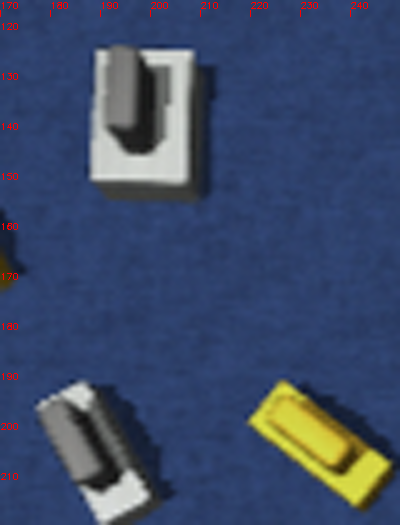

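```bash
python3 - <<'E'
from h import *
i=r.camera_info("top")
P=lambda *p,z:np.round(ray(i,*p,z)*1000,1)
print("plate");[print(P(*p,z=.012)) for p in [(306.3,170.3),(392,169.2),(396.2,252.7),(308.2,254)]]
print("screws");[print(P(*p,z=.012)) for p in [(312,174),(388,172.5),(313.8,249.8),(390.6,248.8)]]
print("fixed top");[print(P(*p,z=.044)) for p in [(310.3,180.8),(321.8,180.8),(323.3,240.3),(312.2,240.5)]]
print("sliding top");[print(P(*p,z=.044)) for p in [(336.5,180.4),(348,180.4),(348.5,240.3),(338.5,240.3)]]
print("bar top");[print(P(*p,z=.088)) for p in [(359,217),(363,221),(386.5,199.5),(382.5,196)]]
print("gauge top45");[print(P(*p,z=.045)) for p in [(177,196.5),(186.5,191),(201,214),(191.5,220)]]
print("grip99");[print(P(*p,z=.099)) for p in [(177.5,196.5),(183.5,194),(190,208.5),(185,211.5)]]
print("wide top45");[print(P(*p,z=.045)) for p in [(189,124.5),(208,124.5),(207,151.5),(188,151)]]
E
```

```text
plate
[578.3 -37.9  12. ]
[ 582.6 -230.4   12. ]
[ 396.3 -236.6   12. ]
[391.5 -42.6  12. ]
screws
[570.  -50.7  12. ]
[ 575.  -221.3   12. ]
[400.8 -54.9  12. ]
[ 404.7 -224.4   12. ]
fixed top
[550.1 -44.6  44. ]
[550.3 -69.6  44. ]
[421.3 -72.7  44. ]
[420.7 -48.9  44. ]
sliding top
[ 551.5 -101.6   44. ]
[ 551.8 -126.6   44. ]
[ 421.9 -126.8   44. ]
[ 421.7 -105.4   44. ]
bar top
[ 469.3 -142.3   88. ]
[ 461.1 -150.4   88. ]
[ 506.3 -199.6   88. ]
[ 513.5 -191.4   88. ]
gauge top45
[512.9 244.7  45. ]
[525.1 224.4  45. ]
[475.3 191.6  45. ]
[462.1 211.7  45. ]
grip99
[507.2 232.8  99. ]
[512.5 220.5  99. ]
[482.7 206.3  99. ]
[476.4 216.4  99. ]
wide top45
[672.8 223.1  45. ]
[673.1 181.2  45. ]
[612.7 181.9  45. ]
[613.4 223.6  45. ]
```

```bash
cat >> h.py <<'E'
def go(p,yaw,show=True):
    s=r.read_state(); R0=R.from_quat(s["eef_rot"])
    Rt=R.from_matrix(np.array([[np.cos(yaw),np.sin(yaw),0],[np.sin(yaw),-np.cos(yaw),0],[0,0,-1]]))
    sh=R0.inv().apply(np.array(p)-s["ee_pos"])/0.025
    rv=np.degrees((R0.inv()*Rt).as_rotvec())/5
    m=R0.as_matrix()[:,0]
    print("t",round(s["time"],2),"pos",np.round(s["ee_pos"],4),"yaw",round(np.degrees(np.arctan2(m[1],m[0])),2),"w",round(s["width"],4),"F",np.round(s["ft_force"],1))
    print("shift",np.round(sh,3),"turn",np.round(rv,3), "rows",np.linalg.norm(sh)/2.5,np.linalg.norm(rv)*5/10.7)
E
python3 - <<'E'
from h import *
go((.5,.2,.23),np.radians(50))
E
```

```text
t 0.15 pos [0.2334 0.5795 0.2219] yaw 68.07 w 0.0871 F [ 0.4 -1.3  0.5]
shift [-10.097  15.564  -0.31 ] turn [3.000e-03 1.200e-02 3.613e+00] rows 7.4219422522809655 1.6884101747389932
```

Emit:
carry_out(
  commands=[
    [[0,-2,3.1,-0.3,0,0,0.7],[0,-4,6.2,-0.3,0,0,1.4],[0,-6,9.3,-0.3,0,0,2.1],[0,-8,12.4,-0.3,0,0,2.8],[0,-10.1,15.5,-0.3,0,0,3.6],[0,-10.1,15.5,-0.3,0,0,3.6],[0,-10.1,15.5,-0.3,0,0,3.6],[0,-10.1,15.5,-0.3,0,0,3.6],[0,-10.1,15.5,-0.3,0,0,3.6]],
  ],
)

```text
time: 1.27
ee_pos: [0.4994, 0.1983, 0.2296]
eef_rot: [0.907, 0.421, -0.001, 0.001]
ft_force: [-0.2, 1.4, -0.6]
width: 0.0868
```

```bash
python3 - <<'E'
from h import *
go((.548,-.239,.20),np.radians(42.3))
E
```

```text
t 1.27 pos [0.4994 0.1983 0.2296] yaw 49.83 w 0.0868 F [-0.2  1.4 -0.6]
shift [-12.111  12.767   1.21 ] turn [0.009 0.017 1.506] rows 7.055674763594358 0.7037995690458636
```

Emit:
carry_out(
  commands=[
    [[0,-3,3.2,0.3,0,0,0.4],[0,-6,6.4,0.6,0,0,0.8],[0,-9,9.6,0.9,0,0,1.2],[0,-12.1,12.8,1.2,0,0,1.5],[0,-12.1,12.8,1.2,0,0,1.5],[0,-12.1,12.8,1.2,0,0,1.5],[0,-12.1,12.8,1.2,0,0,1.5],[0,-12.1,12.8,1.2,0,0,1.5],[0,-12.1,12.8,1.2,0,0,1.5]],
  ],
)

```text
time: 2.4
ee_pos: [0.5491, -0.238, 0.1998]
eef_rot: [0.932, 0.361, -0.001, 0.0]
ft_force: [0.3, 0.1, 0.2]
width: 0.0871
```

```bash
python3 - <<'E'
from h import *
go((.4875,-.1725,.12),np.radians(42.3))
i=r.camera_info("wrist"); im=r.camera("wrist"); cv2.imwrite("pics/w1.png",im)
np.save("w1.npy",i,allow_pickle=True)
print([np.round(proj(i,p)) for p in [(.4875,-.1725,.088),(.4857,-.095,.012)]])
crop(im,0,0,512,220,1,"w1c.png")
cv2.imwrite("pics/w1b.png",cv2.resize(im[:240],None,fx=1.56,fy=1.56))
E
```

```text
t 2.4 pos [ 0.5491 -0.238   0.1998] yaw 42.38 w 0.0871 F [0.3 0.1 0.2]
shift [-0.049 -3.597  3.191] turn [-0.002  0.016  0.015] rows 1.9235619886685207 0.010453335588797632
[array([255.,  93.]), array([302.,  43.])]
```

View pics/w1.png

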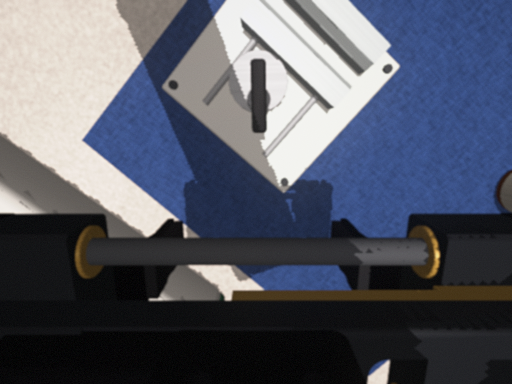

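```bash
python3 - <<'E'
from h import *
im=cv2.imread("pics/w1.png"); crop(im,220,40,320,140,6,"w1z.png"); 
E
```

```text
(no output)
```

View pics/w1z.png

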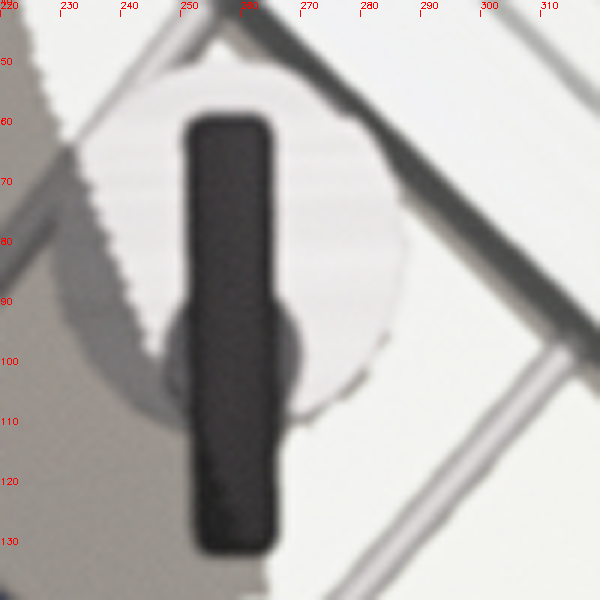

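```bash
python3 - <<'E'
from h import *
i=np.load("w1.npy",allow_pickle=True).item()
o=i["origin"];print("nadir",proj(i,[o[0],o[1],.0]))
a=ray(i,257.3,59.3,.088);b=ray(i,259,132,.088);b2=ray(i,259,132,.056);print(a,b,b2,np.linalg.norm(a-b),np.degrees(np.arctan2(*(a-b)[1::-1])),(a+b)/2)
for y in(-.170,-.172,-.174):
  c=np.array([.4875,y,.088])
  for an in (47.2,):
    d=np.array([np.cos(np.radians(-an)),np.sin(np.radians(-an)),0])*.032
    n=np.array([-d[1],d[0],0])*7/32
    print(y,[np.round(proj(i,c+s*d+t*n),1) for s in(1,-1) for t in(1,-1)])
E
```

```text
nadir [256.9906208  121.68180235]
[ 0.47041066 -0.15064859  0.088     ] [ 0.51321207 -0.19526463  0.088     ] [ 0.51409646 -0.19591434  0.056     ] 0.06182678408282916 133.8108186535474 [ 0.49181137 -0.17295661  0.088     ]
-0.17 [array([264.8, 127.5]), array([249.5, 127.6]), array([264.6,  51.5]), array([248.4,  51.6])]
-0.172 [array([263.3, 129.1]), array([248. , 129.3]), array([263.1,  53.3]), array([246.9,  53.5])]
-0.174 [array([261.8, 130.8]), array([246.6, 130.9]), array([261.5,  55.2]), array([245.4,  55.3])]
```

```bash
python3 - <<'E'
from h import *
im=cv2.imread("pics/w1.png");g=cv2.cvtColor(im,6)
i=np.load("w1.npy",allow_pickle=True).item()
def cent(g,x,y,w=8):
    x=int(x);y=int(y);c=g[y-w:y+w+1,x-w:x+w+1].astype(float)
    m=np.clip(110-c,0,None); yy,xx=np.mgrid[-w:w+1,-w:w+1]; return x+(m*xx).sum()/m.sum(),y+(m*yy).sum()/m.sum()
A=[cent(g,*p,5) for p in [(173,85),(285,182),(388,69)]];print(A)
W=[ray(i,*a,.012) for a in A];print(W)
d=W[1]-W[0];print("y-dir edge?",np.degrees(np.arctan2(d[1],d[0])));d=W[2]-W[1];print(np.degrees(np.arctan2(d[1],d[0])))
print("ctr",(W[0]+W[2])/2)
t=cv2.cvtColor(cv2.imread("pics/top0.png"),6);j=r.camera_info("top")
B=[cent(t,*p,3) for p in [(312,174),(388,172.5),(314,250),(391,249)]];print(B)
W=[ray(j,*a,.012) for a in B]
for a,b in((0,1),(2,3),(2,0),(3,1)):
  d=W[b]-W[a];print(np.degrees(np.arctan2(d[1],d[0])),np.linalg.norm(d))
print("ctr",np.mean(W,axis=0))
crop(im,150,0,410,200,3,"w1y.png")
E
```

```text
[(np.float64(172.81887408213217), np.float64(84.46886048409029)), (np.float64(284.511377245509), np.float64(182.3508982035928)), (np.float64(386.91769847050256), np.float64(68.59941733430445))]
[array([ 0.40766238, -0.22368018,  0.012     ]), array([ 0.57920159, -0.22031057,  0.012     ]), array([ 0.57422835, -0.04932864,  0.012     ])]
y-dir edge? 1.1253378519667157
91.66605559833332
ctr [ 0.49094536 -0.13650441  0.012     ]
[(np.float64(311.9332129963899), np.float64(173.485559566787)), (np.float64(387.81146025878), np.float64(172.3105360443623)), (np.float64(313.63703703703703), np.float64(249.16543209876542)), (np.float64(390.581981981982), np.float64(248.46306306306306))]
-88.56832565324368 0.1703679160466224
-88.89884678987244 0.16985944628037106
1.3517994585926092 0.16905343008238377
1.1799707552673337 0.17003476626093147
ctr [ 0.48858063 -0.13758119  0.012     ]
```

View pics/w1y.png

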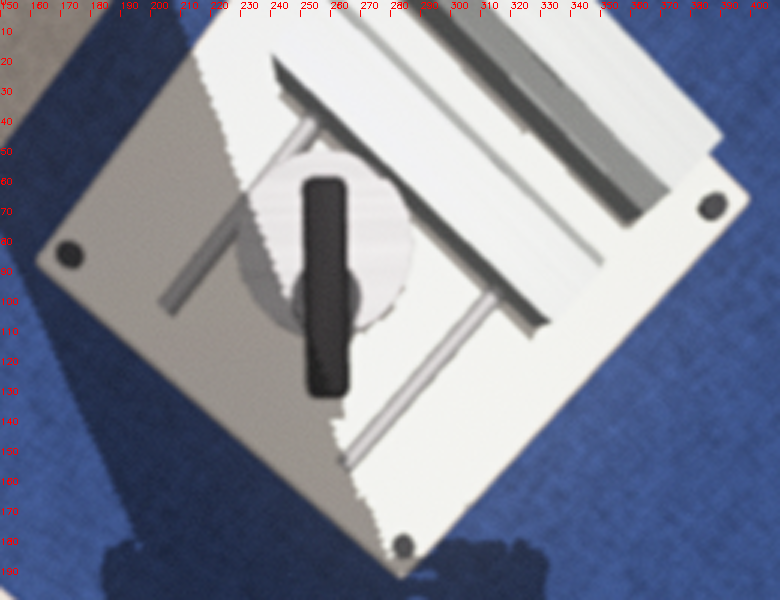

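```bash
python3 - <<'E'
from h import *
go((.4897,-.172,.12),np.radians(43))
go((.4897,-.172,.057),np.radians(43))
E
```

```text
t 2.45 pos [ 0.5493 -0.2371  0.1999] yaw 42.46 w 0.0872 F [-0.2 -0.   0.1]
shift [ 3.000e-03 -3.531e+00  3.197e+00] turn [-0.003  0.011 -0.109] rows 1.9054058008133414 0.05103041517910939
t 2.45 pos [ 0.5493 -0.2371  0.1999] yaw 42.46 w 0.0872 F [-0.2 -0.   0.1]
shift [ 5.000e-03 -3.531e+00  5.717e+00] turn [-0.003  0.011 -0.109] rows 2.6877163773609096 0.05103041517910939
```

Emit:
carry_out(
  commands=[
    [[0,0,-1.8,1.2,0,0,-0.1],[0,0,-3.5,2.4,0,0,-0.1],[0,0,-3.5,3.2,0,0,-0.1],[0,0,-3.5,4,0,0,-0.1],[0,0,-3.5,5,0,0,-0.1],[0,0,-3.5,5.7,0,0,-0.1],[0,0,-3.5,5.7,0,0,-0.1],[0,0,-3.5,5.7,0,0,-0.1],[0,0,-3.5,5.7,0,0,-0.1]],
  ],
  grip_force=30,
)

```text
time: 3.58
ee_pos: [0.4908, -0.1727, 0.0583]
eef_rot: [0.931, 0.366, 0.0, 0.0]
ft_force: [-0.4, -0.7, -0.3]
width: 0.087
```

```bash
python3 - <<'E'
from h import *
go((.4897,-.172,.055),np.radians(43))
im=r.camera("scene");crop(im,100,150,260,270,5,"s1.png")
cv2.imwrite("pics/w2.png",r.camera("wrist"))
E
```

```text
t 3.58 pos [ 0.4908 -0.1727  0.0583] yaw 42.97 w 0.087 F [-0.4 -0.7 -0.3]
shift [-0.014 -0.05   0.132] turn [ 0.01  -0.002 -0.007] rows 0.05661126322111644 0.005561117249337718
```

View pics/s1.png

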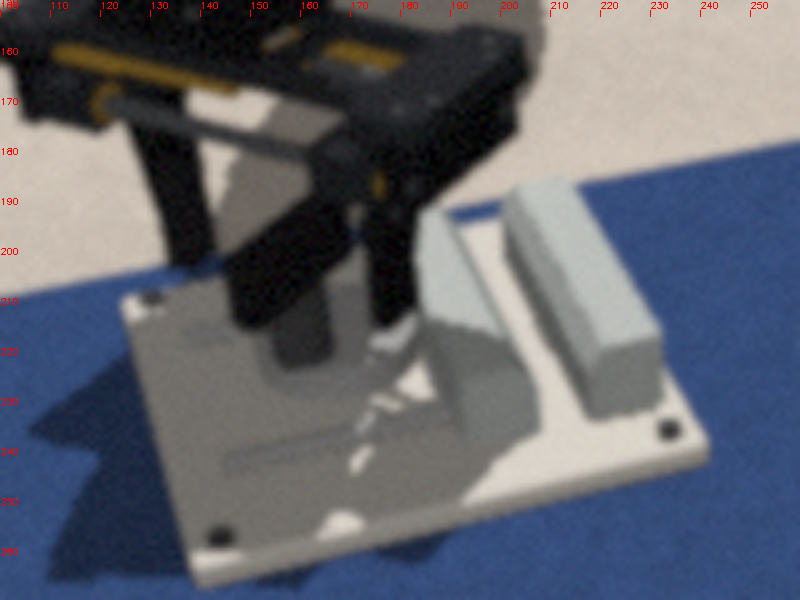

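View pics/w2.png

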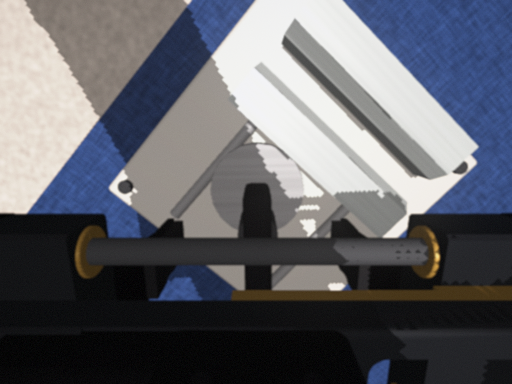

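Emit:
carry_out(
  commands=[
    [[255,0,0,0.1,0,0,0],[255,0,0,0.1,0,0,0],[255,0,0,0.1,0,0,0],[255,0,0,0.1,0,0,0],[255,0,0,0.1,0,0,0],[255,0,0,0.1,0,0,0],[255,0,0,0.1,0,0,0],[255,0,0,0.1,0,0,0]],
  ],
  grip_force=30,
)

```text
time: 4.68
ee_pos: [0.4909, -0.1724, 0.0556]
eef_rot: [0.931, 0.366, 0.0, 0.0]
ft_force: [1.7, 1.2, -0.9]
width: 0.0211
```

```bash
python3 - <<'E'
from h import *
s=r.read_state();print(s["torque"])
go((.4897,-.172,.055),np.radians(91.3))
E
```

```text
[ 0.20704006 -0.29633541 -0.0450162 ]
t 4.67 pos [ 0.4909 -0.1724  0.0556] yaw 42.97 w 0.0211 F [ 1.7  1.2 -0.9]
shift [-0.022 -0.045  0.023] turn [ 9.000e-03 -0.000e+00 -9.666e+00] rows 0.021909728056382242 4.516648686036256
```

Emit:
carry_out(
  commands=[
    [[255,0,0,0,0,0,0],[255,0,0,0,0,0,0],[255,0,0,0,0,0,0]],
  ],
)

```text
time: 5.05
ee_pos: [0.4909, -0.1724, 0.0556]
eef_rot: [0.93, 0.366, 0.0, 0.0]
ft_force: [0.7, -0.4, -0.3]
width: 0.0213
```

```bash
python3 - <<'E'
from h import *
s=r.read_state();print(s["torque"])
go((.4897,-.172,.055),np.radians(91.3))
im=r.camera("scene");crop(im,100,150,260,270,5,"s2.png")
E
```

```text
[ 0.07697219 -0.19578492  0.02251171]
t 5.05 pos [ 0.4909 -0.1724  0.0556] yaw 42.98 w 0.0213 F [ 0.7 -0.4 -0.3]
shift [-0.023 -0.045  0.023] turn [ 9.000e-03 -0.000e+00 -9.665e+00] rows 0.02212584034436569 4.516283809483092
```

View pics/s2.png

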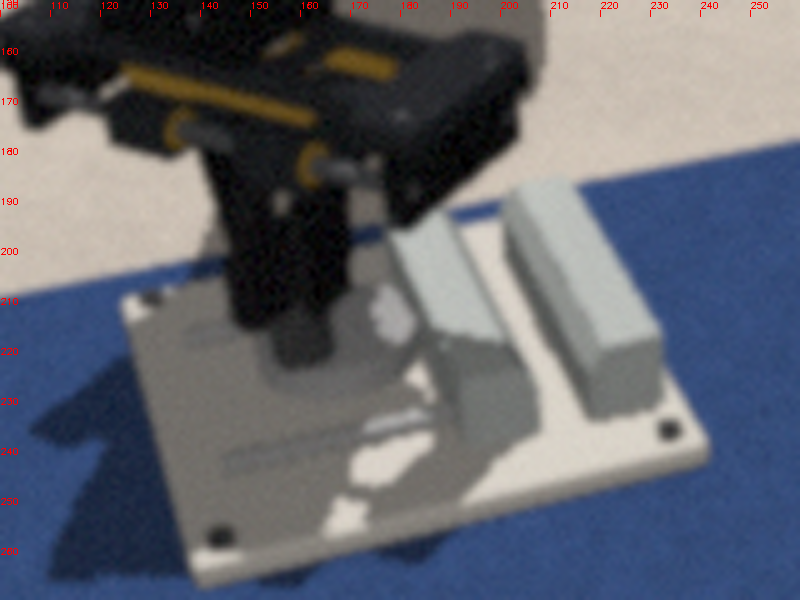

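Emit:
carry_out(
  commands=[
    [[150,0,0,0,0,0,0],[150,0,0,0,0,0,0],[150,0,0,-0.2,0,0,0],[150,0,0,-0.2,0,0,0],[255,0,0,-0.2,0,0,0],[255,0,0,-0.2,0,0,0],[255,0,0,-0.2,0,0,0],[255,0,0,-0.2,0,0,0],[255,0,0,-0.2,0,0,0],[255,0,0,-0.2,0,0,0]],
  ],
)

```text
time: 6.35
ee_pos: [0.4909, -0.1724, 0.0605]
eef_rot: [0.931, 0.366, 0.0, 0.0]
ft_force: [0.7, -1.0, -0.8]
width: 0.0139
```

```bash
python3 - <<'E'
from h import *
s=r.read_state();print(s["torque"])
go((.4897,-.172,.0605),np.radians(91.3))
cv2.imwrite("pics/w3.png",r.camera("wrist"))
E
```

```text
[ 0.03093495 -0.09184941  0.03642707]
t 6.35 pos [ 0.4909 -0.1724  0.0605] yaw 42.97 w 0.0139 F [ 0.7 -1.  -0.8]
shift [-0.022 -0.045  0.002] turn [ 9.000e-03 -0.000e+00 -9.665e+00] rows 0.01998406106873269 4.516460225566558
```

View pics/w3.png

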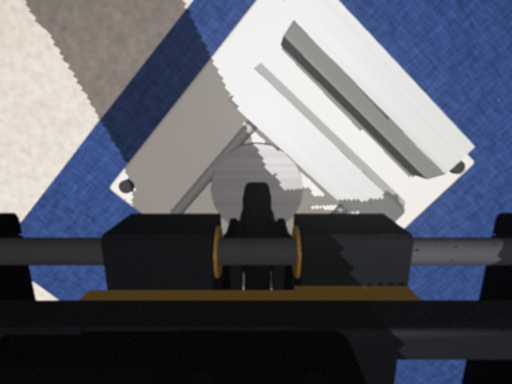

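Emit:
carry_out(
  commands=[
    [[255,0,0,0,0,0,-0.8],[255,0,0,0,0,0,-1.6],[255,0,0,0,0,0,-2.4],[255,0,0,0,0,0,-3.2],[255,0,0,0,0,0,-3.2]],
  ],
)

```text
time: 7.02
ee_pos: [0.4909, -0.1723, 0.0605]
eef_rot: [0.871, 0.492, 0.0, 0.0]
ft_force: [0.6, 0.7, -1.8]
width: 0.0139
```

```bash
python3 - <<'E'
from h import *
s=r.read_state();print(s["torque"])
go((.4909,-.1724,.0605),np.radians(91.3))
E
```

```text
[ 0.11591359 -0.1116135   0.06970675]
t 7.03 pos [ 0.4909 -0.1723  0.0605] yaw 58.96 w 0.0139 F [ 0.6  0.7 -1.8]
shift [-0.002  0.001  0.001] turn [ 9.000e-03 -1.000e-03 -6.469e+00] rows 0.0011550407378798136 3.0226878287761707
```

Low forces; continue to parallel.

Emit:
carry_out(
  commands=[
    [[255,0,0,0,0,0,-1],[255,0,0,0,0,0,-2],[255,0,0,0,0,0,-3],[255,0,0,0,0,0,-4],[255,0,0,0,0,0,-5],[255,0,0,0,0,0,-6],[255,0,0,0,0,0,-6.47],[255,0,0,0,0,0,-6.47],[255,0,0,0,0,0,-6.47]],
  ],
)

```text
time: 8.15
ee_pos: [0.4909, -0.1722, 0.0605]
eef_rot: [0.699, 0.715, 0.0, 0.0]
ft_force: [0.3, 1.4, -0.0]
width: 0.0138
```

```bash
python3 - <<'E'
from h import *
s=r.read_state();print(s["torque"])
go((.4909,-.1724,.14),np.radians(91.3))
E
```

```text
[ 0.25495188 -0.13933184  0.09685226]
t 8.15 pos [ 0.4909 -0.1722  0.0605] yaw 91.23 w 0.0138 F [ 0.3  1.4 -0. ]
shift [-8.00e-03  1.00e-03 -3.18e+00] turn [ 0.008  0.001 -0.015] rows 1.2718775775950144 0.007848596225165958
```

Emit:
carry_out(
  commands=[
    [[120,0,0,0,0,0,0],[120,0,0,0,0,0,0],[120,0,0,0,0,0,0],[120,0,0,-1,0,0,0],[100,0,0,-2.5,0,0,0],[100,1,1,-4,0,0,0],[60,2,2.5,-5.6,0,0,0],[0,2,4,-5.6,0,0,0],[0,2,4,-5.6,0,0,0],[0,2,4,-5.6,0,0,0]],
  ],
)

```text
time: 9.4
ee_pos: [0.589, -0.1206, 0.2001]
eef_rot: [0.7, 0.714, -0.0, -0.0]
ft_force: [-0.2, -0.6, 0.7]
width: 0.0834
```

```bash
python3 - <<'E'
from h import *
go((.494,.218,.17),np.radians(123))
i=r.camera_info("wrist"); im=r.camera("wrist"); cv2.imwrite("pics/w4.png",im)
np.save("w4.npy",i,allow_pickle=True)
crop(im,130,0,390,200,3,"w4z.png")
E
```

```text
t 9.4 pos [ 0.589  -0.1206  0.2001] yaw 91.17 w 0.0834 F [-0.2 -0.6  0.7]
shift [13.62  -3.522  1.2  ] turn [-7.000e-03  3.000e-03 -6.365e+00] rows 5.647728116798106 2.9743443843609607
```

View pics/w4z.png

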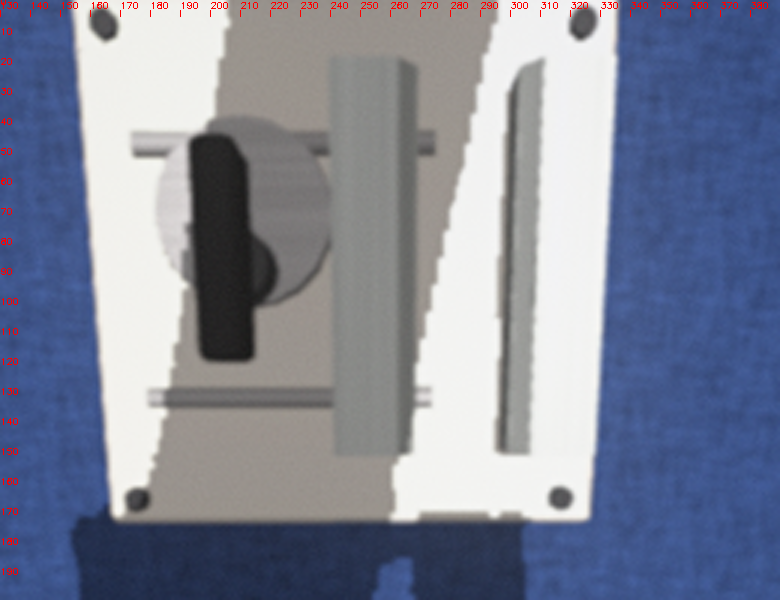

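```bash
python3 - <<'E'
from h import *
i=np.load("w4.npy",allow_pickle=True).item()
def L(a,b,z,n):
    A=ray(i,*a,z);B=ray(i,*b,z);d=B-A;print(n,np.round(A,4),np.round(B,4),np.round(np.degrees(np.arctan2(d[1],d[0])),2),np.round(np.linalg.norm(d),4))
L((175.5,166),(164.5,8),.012,"plateL");L((316.5,166),(323.5,8),.012,"plateR");L((175.5,166),(316.5,166),.012,"plate y")
L((197.5,117),(193.5,47),.088,"barL");L((196.5,116),(192.8,50),.088,"barL'")
L((241,151),(240,19),.044,"slide outer");L((262.7,151),(262.5,20),.044,"slide inner")
L((299.0,150),(300,30),.022,"fixed? ");L((306.5,151),(311,21),.044,"fixed inner top")
E
```

```text
plateL [ 0.578 -0.22   0.012] [ 0.408  -0.2236  0.012 ] -178.78 0.17
plateR [ 0.5746 -0.0493  0.012 ] [ 0.4047 -0.0536  0.012 ] -178.53 0.1699
plate y [ 0.578 -0.22   0.012] [ 0.5746 -0.0493  0.012 ] 91.16 0.1707
barL [ 0.521  -0.1765  0.088 ] [ 0.4626 -0.1783  0.088 ] -178.3 0.0583
barL' [ 0.5201 -0.1774  0.088 ] [ 0.465  -0.1789  0.088 ] -178.41 0.0551
slide outer [ 0.5552 -0.1391  0.044 ] [ 0.4268 -0.1409  0.044 ] -179.18 0.1285
slide inner [ 0.5548 -0.1155  0.044 ] [ 0.4272 -0.1189  0.044 ] -178.49 0.1276
fixed?  [ 0.5549 -0.073   0.022 ] [ 0.4292 -0.0788  0.022 ] -177.33 0.1258
fixed inner top [ 0.5538 -0.0679  0.044 ] [ 0.4272 -0.0713  0.044 ] -178.48 0.1267
```

```bash
python3 - <<'E'
from h import *
go((.572,.2675,.21),np.radians(123))
E
```

```text
t 9.45 pos [ 0.5888 -0.1207  0.2003] yaw 91.16 w 0.0846 F [-0.3 -0.2  0. ]
shift [15.538 -0.359 -0.39 ] turn [-3.000e-03  1.000e-03 -6.368e+00] rows 6.218741991476154 2.975820040964334
```

Emit:
carry_out(
  commands=[
    [[0,2.5,-0.1,-0.4,0,0,-1],[0,5,-0.1,-0.4,0,0,-2],[0,7.5,-0.2,-0.4,0,0,-3],[0,10,-0.3,-0.4,0,0,-4],[0,12.5,-0.3,-0.4,0,0,-5],[0,15.5,-0.4,-0.4,0,0,-6.4],[0,15.5,-0.4,-0.4,0,0,-6.4],[0,15.5,-0.4,-0.4,0,0,-6.4],[0,15.5,-0.4,-0.4,0,0,-6.4]],
  ],
)

```text
time: 10.58
ee_pos: [0.5716, 0.2639, 0.2105]
eef_rot: [0.478, 0.879, -0.0, 0.0]
ft_force: [0.0, -0.3, -0.9]
width: 0.0871
```

```bash
python3 - <<'E'
from h import *
i=r.camera_info("wrist"); im=r.camera("wrist"); cv2.imwrite("pics/w5.png",im)
np.save("w5.npy",i,allow_pickle=True)
print(proj(i,(.4965,.2185,.045)))
crop(im,180,20,340,140,5,"w5z.png")
E
```

```text
[260.56552111 100.28592799]
```

View pics/w5z.png

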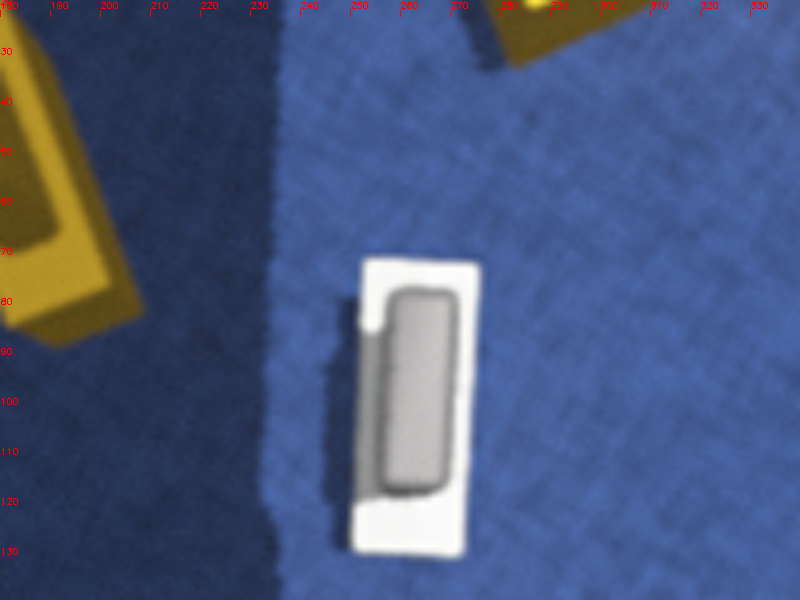

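View pics/w5.png

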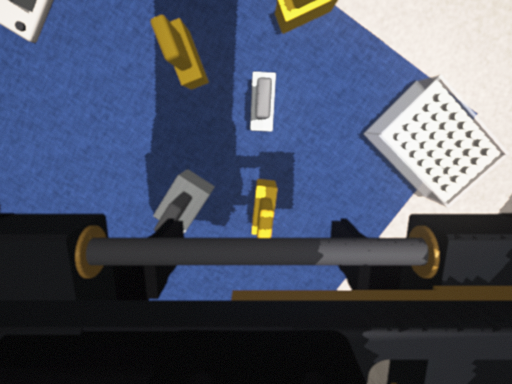

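```bash
python3 - <<'E'
from h import *
i=np.load("w5.npy",allow_pickle=True).item()
C=np.array([ray(i,*p,.045) for p in [(252.5,71.7),(276,72.8),(273,131.3),(250.3,130)]])
print(C.mean(0),[round(np.linalg.norm(C[k]-C[(k+1)%4])*1000,1) for k in range(4)])
for a,b in((0,3),(1,2)):
  d=C[a]-C[b];print(np.degrees(np.arctan2(d[1],d[0])))
G=np.array([ray(i,*p,.099) for p in [(258,77.5),(271.5,78),(269,118),(255.5,117.5)]]);print(G.mean(0))
d=G[0]-G[3];print(np.degrees(np.arctan2(d[1],d[0])))
E
```

```text
[0.49670336 0.22165893 0.045     ] [np.float64(24.7), np.float64(60.1), np.float64(25.0), np.float64(59.8)]
-149.6033844435668
-149.31447148792324
[0.49689103 0.22128994 0.099     ]
-150.84214537262918
```

```bash
python3 - <<'E'
from h import *
go((.4966,.221,.14),np.radians(120.5))
go((.4966,.221,.059),np.radians(120.5))
E
```

```text
t 10.62 pos [0.5717 0.264  0.2105] yaw 122.95 w 0.0872 F [ 0.6 -0.2  0.3]
shift [ 0.194 -3.454  2.822] turn [-0.001  0.011  0.49 ] rows 1.7858413354794092 0.22912843616726836
t 10.62 pos [0.5717 0.264  0.2105] yaw 122.95 w 0.0872 F [ 0.6 -0.2  0.3]
shift [ 0.197 -3.454  6.062] turn [-0.001  0.011  0.49 ] rows 2.791823591738832 0.22912843616726836
```

Emit:
carry_out(
  commands=[
    [[120,0.1,-1.8,1,0,0,0.3],[120,0.2,-3.45,2,0,0,0.5],[120,0.2,-3.45,2.8,0,0,0.5],[120,0.2,-3.45,2.8,0,0,0.5],[120,0.2,-3.45,2.8,0,0,0.5]],
  ],
)

```text
time: 11.25
ee_pos: [0.4975, 0.2208, 0.1416]
eef_rot: [0.497, 0.868, 0.0, 0.001]
ft_force: [1.2, 0.5, -0.3]
width: 0.0486
```

```bash
python3 - <<'E'
from h import *
go((.4966,.221,.059),np.radians(120.5))
cv2.imwrite("pics/w6.png",r.camera("wrist"))
im=r.camera("scene");crop(im,270,110,430,230,5,"s6.png")
E
```

```text
t 11.25 pos [0.4975 0.2208 0.1416] yaw 120.38 w 0.0486 F [ 1.2  0.5 -0.3]
shift [ 0.029 -0.033  3.304] turn [ 0.014  0.013 -0.024] rows 1.3217922720110307 0.014411314189821792
```

View pics/w6.png

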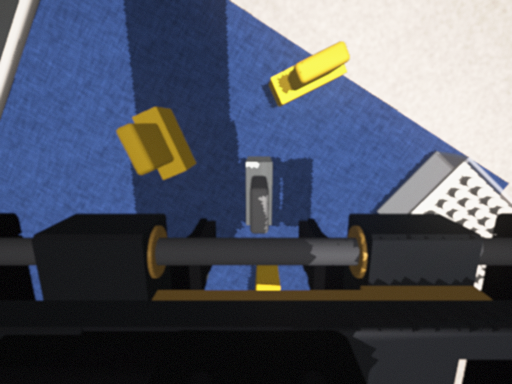

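View pics/s6.png

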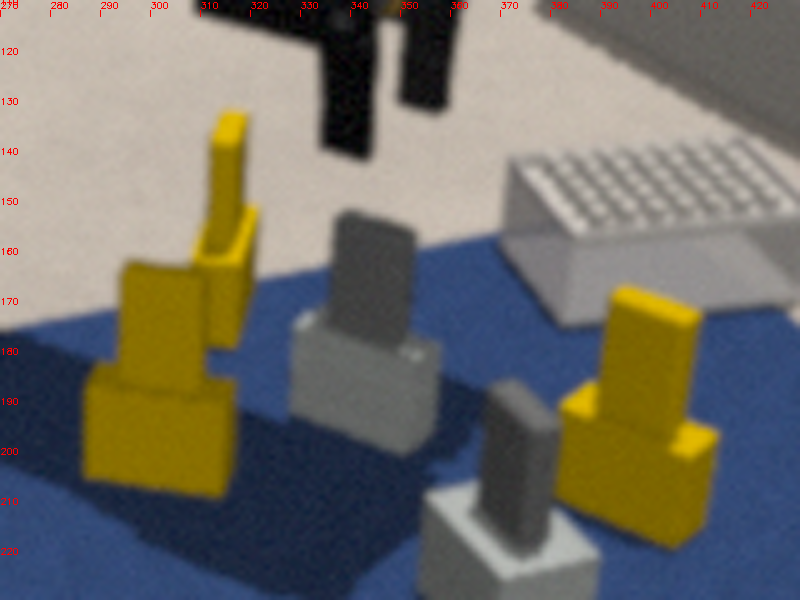

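Emit:
carry_out(
  commands=[
    [[120,0,0,1,0,0,0],[120,0,0,2,0,0,0],[120,0,0,3,0,0,0],[120,0,0,3.3,0,0,0],[120,0,0,3.3,0,0,0],[255,0,0,3.3,0,0,0],[255,0,0,3.3,0,0,0],[255,0,0,3.3,0,0,0],[255,0,0,3.3,0,0,0],[255,0,0,3.3,0,0,0],[255,0,0,3.3,0,0,0],[255,0,0,3.3,0,0,0]],
  ],
  grip_force=30,
)

```text
time: 12.85
ee_pos: [0.4977, 0.2214, 0.0592]
eef_rot: [0.497, 0.868, 0.0, 0.001]
ft_force: [-1.3, 0.2, 2.7]
width: 0.0137
```

```bash
python3 - <<'E'
from h import *
go((.4966,.221,.18),np.radians(120.5))
E
```

```text
t 12.85 pos [0.4977 0.2214 0.0592] yaw 120.42 w 0.0137 F [-1.3  0.2  2.7]
shift [ 4.000e-03 -3.800e-02 -4.831e+00] turn [ 0.019  0.011 -0.015] rows 1.9324822968790933 0.012435016689283006
```

Emit:
carry_out(
  commands=[
    [[255,0,0,-0.8,0,0,0],[255,0,0,-2,0,0,0],[255,0,0,-3.5,0,0,0],[255,0,0,-5,0,0,0],[255,0,0,-5.6,0,0,0],[255,0,0,-5.6,0,0,0]],
  ],
)

```text
time: 13.6
ee_pos: [0.4975, 0.2214, 0.199]
eef_rot: [0.497, 0.868, 0.001, 0.001]
ft_force: [-0.7, 0.4, -3.3]
width: 0.0135
```

```bash
python3 - <<'E'
from h import *
go((.490,-.0934,.2),np.radians(91.3))
im=r.camera("scene");crop(im,270,60,430,200,5,"s7.png");i=r.camera_info("wrist")
im=r.camera("wrist");cv2.imwrite("pics/w7.png",im);np.save("w7.npy",i,allow_pickle=True)
E
```

```text
t 13.6 pos [0.4975 0.2214 0.199 ] yaw 120.42 w 0.0135 F [-0.7  0.4 -3.3]
shift [-10.706  -6.636  -0.043] turn [2.600e-02 5.000e-03 5.824e+00] rows 5.038335698530725 2.7216449932713016
```

View pics/s7.png

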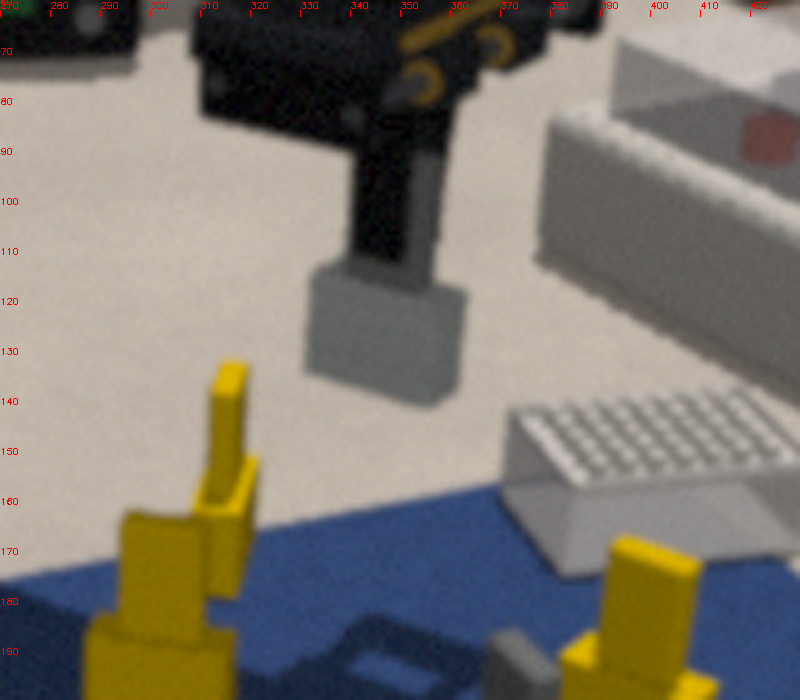

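View pics/w7.png

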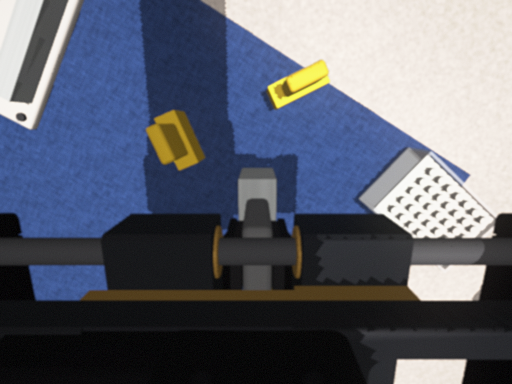

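Emit:
carry_out(
  commands=[
    [[255,-1.5,-1,0,0,0,0.8],[255,-3.5,-2.2,0,0,0,1.9],[255,-5.5,-3.4,0,0,0,3],[255,-7.5,-4.6,0,0,0,4.1],[255,-9.3,-5.8,0,0,0,5.1],[255,-10.7,-6.63,0,0,0,5.82],[255,-10.7,-6.63,0,0,0,5.82],[255,-10.7,-6.63,0,0,0,5.82],[255,-10.7,-6.63,0,0,0,5.82]],
  ],
)

```text
time: 14.82
ee_pos: [0.4891, -0.0923, 0.1972]
eef_rot: [0.698, 0.716, -0.001, -0.0]
ft_force: [0.6, 0.5, -3.4]
width: 0.0139
```

```bash
python3 - <<'E'
from h import *
go((.490,-.0934,.13),np.radians(91.3))
E
```

```text
t 14.82 pos [ 0.4891 -0.0923  0.1972] yaw 91.46 w 0.0139 F [ 0.6  0.5 -3.4]
shift [-0.042  0.038  2.686] turn [-0.016  0.013  0.032] rows 1.0748168663323878 0.0177505614961879
```

Emit:
carry_out(
  commands=[
    [[255,0,0,1,0,0,0],[255,-0.04,0.04,2,0,0,0.03],[255,-0.04,0.04,2.7,0,0,0.03],[255,-0.04,0.04,3.1,0,0,0.03],[255,-0.04,0.04,3.1,0,0,0.03],[255,-0.04,0.04,3.1,0,0,0.03]],
  ],
)

```text
time: 15.58
ee_pos: [0.4905, -0.0932, 0.1203]
eef_rot: [0.699, 0.715, -0.001, 0.0]
ft_force: [0.1, -0.9, -3.0]
width: 0.0133
```

```bash
python3 - <<'E'
from h import *
go((.490,-.0934,.071),np.radians(91.3))
im=r.camera("scene");crop(im,120,150,260,270,5,"s8.png");i=r.camera_info("wrist")
im=r.camera("wrist");crop(im,130,90,390,300,3,"w8.png");np.save("w8.npy",i,allow_pickle=True)
im=r.camera("top");crop(im,300,160,400,260,6,"t8.png")
E
```

```text
t 15.57 pos [ 0.4905 -0.0932  0.1203] yaw 91.33 w 0.0133 F [ 0.1 -0.9 -3. ]
shift [-0.006 -0.019  1.973] turn [-0.005  0.013  0.007] rows 0.7892455697720647 0.007241423826668344
```

View pics/s8.png

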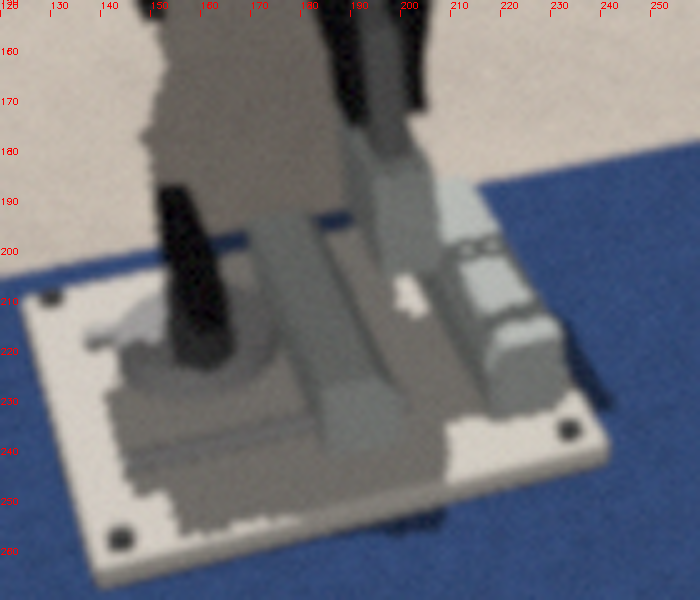

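View pics/w8.png

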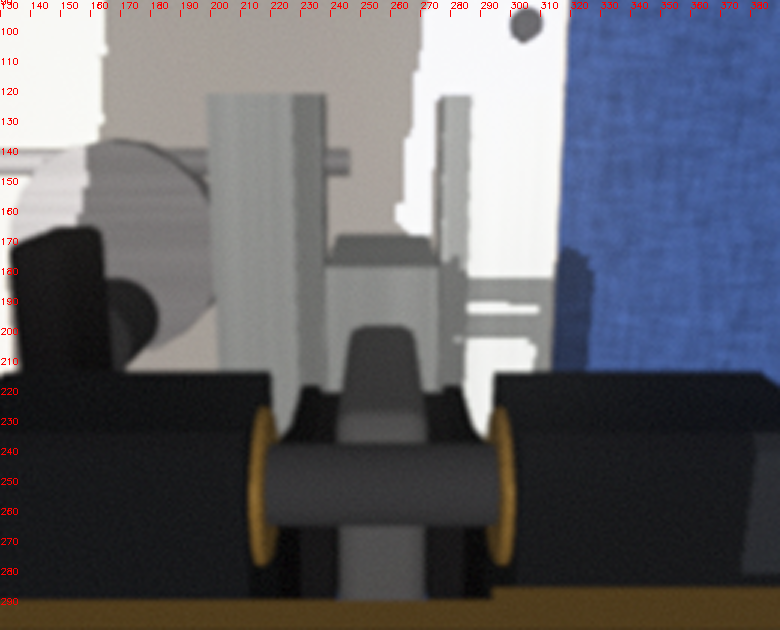

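```bash
python3 - <<'E'
from h import *
i=np.load("w8.npy",allow_pickle=True).item()
for u,v,z in [(225.7,125,.044),(283.7,125,.044),(226.7,180,.044),(285,180,.044),(241.5,168.5,.0613),(271.5,168.5,.0613),(238,178,.1063),(276,178,.1063)]: print(u,v,np.round(ray(i,u,v,z),4))
E
```

```text
225.7 125 [ 0.4288 -0.12    0.044 ]
283.7 125 [ 0.4277 -0.0738  0.044 ]
226.7 180 [ 0.4734 -0.1193  0.044 ]
285 180 [ 0.4723 -0.0707  0.044 ]
241.5 168.5 [ 0.4607 -0.1062  0.0613]
271.5 168.5 [ 0.4602 -0.0832  0.0613]
238 178 [ 0.4595 -0.1059  0.1063]
276 178 [ 0.459  -0.0825  0.1063]
```

Emit:
carry_out(
  commands=[
    [[255,-0.03,0,0.3,0,0,0],[255,-0.03,0,0.6,0,0,0],[255,-0.03,0,0.9,0,0,0],[255,-0.03,0,1.2,0,0,0],[255,-0.03,0,1.4,0,0,0],[255,-0.03,0,1.6,0,0,0],[255,-0.03,0,1.8,0,0,0],[255,-0.03,0,1.85,0,0,0],[255,-0.03,0,1.85,0,0,0]],
  ],
)

```text
time: 16.85
ee_pos: [0.4905, -0.0941, 0.074]
eef_rot: [0.699, 0.715, -0.0, 0.0]
ft_force: [-0.3, 0.0, -3.1]
width: 0.0139
```

```bash
python3 - <<'E'
from h import *
go((.490,-.0934,.071),np.radians(91.3))
print(r.read_state()["torque"])
E
```

```text
t 16.85 pos [ 0.4905 -0.0941  0.074 ] yaw 91.32 w 0.0139 F [-0.3  0.  -3.1]
shift [ 0.03  -0.018  0.122] turn [-0.003  0.013  0.003] rows 0.05066152097064021 0.006329406196385258
[ 0.03645056  0.00023083 -0.03209834]
```

No contact so far, weight still carried; about 2–3 mm to go.

Emit:
carry_out(
  commands=[
    [[255,0,0,0.04,0,0,0],[255,0,0,0.08,0,0,0],[255,0,0,0.1,0,0,0],[255,0,0,0.1,0,0,0]],
  ],
)

```text
time: 17.35
ee_pos: [0.4904, -0.0941, 0.0715]
eef_rot: [0.699, 0.715, -0.0, 0.0]
ft_force: [-0.3, -0.3, -2.9]
width: 0.0139
```

Emit:
carry_out(
  commands=[
    [[255,0,0,0.02,0,0,0],[255,0,0,0.04,0,0,0],[255,0,0,0.04,0,0,0]],
  ],
)

```text
time: 17.73
ee_pos: [0.4906, -0.0942, 0.0712]
eef_rot: [0.699, 0.715, -0.0, 0.0]
ft_force: [-3.3, 1.4, 7.4]
width: 0.014
```

Emit:
carry_out(
  commands=[
    [[200,0,0,-0.02,0,0,0],[170,0,0,-0.02,0,0,0],[120,0,0,-0.02,0,0,0],[120,0,0,-0.02,0,0,0],[120,0,0,-0.02,0,0,0],[120,0,0,-1,0,0,0],[120,0,0,-2,0,0,0],[120,0,0,-3.5,0,0,0],[120,0,0,-5.2,0,0,0],[120,0,2,-5.2,0,0,0],[120,0,4,-5.2,0,0,0],[120,0,4,-5.2,0,0,0]],
  ],
)

```text
time: 19.23
ee_pos: [0.5924, -0.0908, 0.1995]
eef_rot: [0.698, 0.716, -0.001, -0.0]
ft_force: [-0.4, -0.3, -0.9]
width: 0.0461
```

```bash
python3 - <<'E'
from h import *
go((.490,-.0934,.071),np.radians(91.3))
im=r.camera("scene");crop(im,120,150,260,270,5,"s9.png");i=r.camera_info("wrist")
im=r.camera("wrist");crop(im,130,0,390,200,3,"w9.png");np.save("w9.npy",i,allow_pickle=True)
E
```

```text
t 19.23 pos [ 0.5924 -0.0908  0.1995] yaw 91.42 w 0.0461 F [-0.4 -0.3 -0.9]
shift [ 0.007 -4.088  5.147] turn [-0.024  0.022  0.023] rows 2.629194840986589 0.018843026408603518
```

View pics/s9.png

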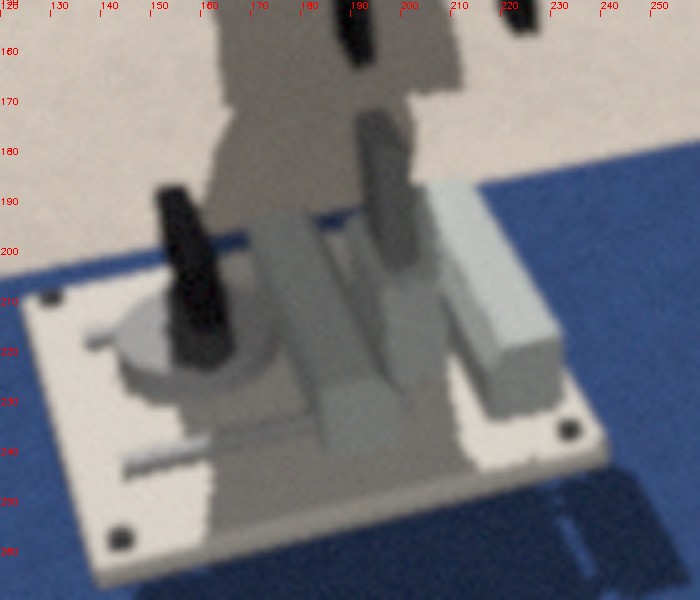

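View pics/w9.png

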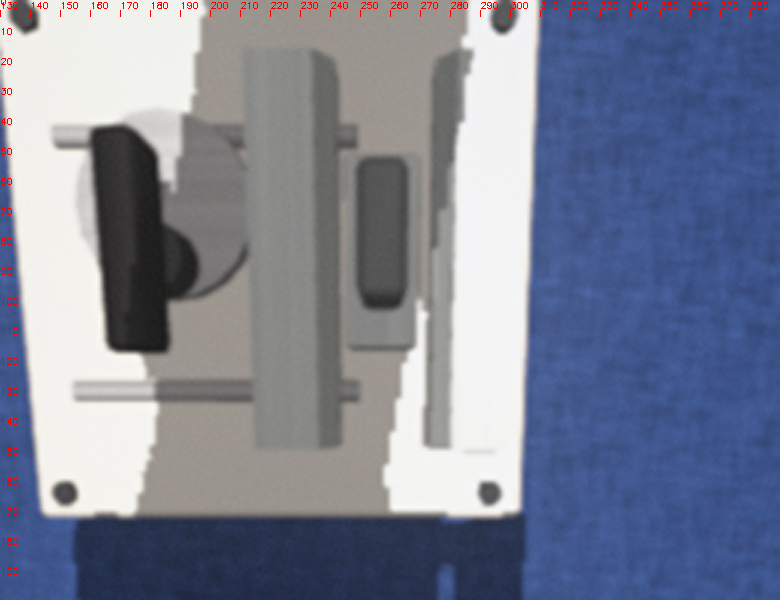

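```bash
python3 - <<'E'
from h import *
i=np.load("w9.npy",allow_pickle=True).item()
for n,a,b,z in [("bar",(165.3,112),(160.7,46),.088),("plateL",(151.5,164),(138.5,5),.012),("plateR",(293,164),(297.5,5),.012),("slide in",(236,148),(233,17),.044),("fixed in",(280,147),(285,20),.044)]:
    A=ray(i,*a,z);B=ray(i,*b,z);d=A-B;print(n,np.round(A,4),np.round(B,4),round(np.degrees(np.arctan2(d[1],d[0])),2))
r.close_job()
E
```

```text
bar [ 0.5191 -0.1771  0.088 ] [ 0.4643 -0.1781  0.088 ] 1.11
plateL [ 0.5781 -0.2203  0.012 ] [ 0.4076 -0.2232  0.012 ] 0.97
plateR [ 0.5742 -0.0492  0.012 ] [ 0.4039 -0.0534  0.012 ] 1.4
slide in [ 0.5539 -0.1159  0.044 ] [ 0.4269 -0.1195  0.044 ] 1.64
fixed in [ 0.5517 -0.0683  0.044 ] [ 0.4284 -0.0685  0.044 ] 0.12
the job is handed in; nothing more can be done
```

The guide is open and the thinner gauge stands in the gap. The job was handed in after about 19.3 s of the 51 s allowed.

**What I did**
- **Eccentric:** I turned the bar handle about 48° counter-clockwise, until it lay parallel to the rails, and let go. My first grip closed on the hub below the bar (21 mm opening), so I raised the gripper 5 mm and gripped again (14 mm) before turning.
- **Gauge:** I picked up the thinner grey gauge by its grip and lowered it between the rails near their middle. It met no resistance until it touched the bed (about 7 N upward), and then I released it. The yellow look-alikes and other bystanders were left alone.

**Last checks**
- **Bar and rails:** The bar measured 1.1° yaw against about 1.2° for the guide plate, so it is parallel within the measuring error.
- **Gap:** The distance between the rails' top edges was about 47.6 mm after turning the bar. The expected value is 48 mm, which matches a 34 mm gap.
- **Gauge position:** The final pictures show it upright in the slot, centred along the rails and clear of both. The arm is well clear of everything.
- **Disagreements:** The top and wrist cameras differed by 2–4 mm in position. In the last picture the fixed rail's edge read 0.1° against 1.4° for that side of the plate. I put this down to a shadow across that edge, because the same edge read 1.5° earlier.

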